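# Reset the tripped bench power box

## Task

The power box with the red lamp has tripped: push its dust shutter fully open by the red bar, reach a fingertip into the well and press the sunken red key fully down, keeping it down for three seconds. Let the key up and push the shutter fully shut again. Use gentle fingertip pushes only, gripping and lifting nothing, and leave the green box and everything else on the bench undisturbed.

Things in the scene. Friction and masses are not known exactly. Their poses are not given: they have to be found in the camera images.
- red_box: bench power box with a red lamp, red push bar and red key, fixed to the bench: grey enclosure 170 x 84 mm, its flat top 46 mm above the bench. Origin: centre of its underside. Its +x runs along its length, the way its shutter opens (away from the robot, give or take 0.35 rad); +z is up. This is the one that has tripped.
- red_well (a point): centre of the mouth of the red box's well, level with the box's top (origin of the box plus 40 mm along its -x, 46 mm up). The well is square, 44 x 44 mm, sides along the box's axes, walls upright. A closed pair of fingertips fits in.
- red_key_top (a point): centre of the top of the sunken red key: round, 26 mm across, in the middle of the well, its top 26 mm below the well's mouth (20 mm above the bench) when up. It is sprung: 2.4 N starts it, 6 N takes it fully down, and it comes up again by itself.
- red_key (a joint): travel of that key straight down: 0 up, 0.006 m fully down
- red_bar (a point): centre of the top edge of the red push bar that stands upright on the box's sliding dust shutter and moves with it. The bar is 36 mm long across the slide, 12 mm thick along it; its top is 66 mm above the bench, 16 mm above the shutter plate.
- red_plate (a point): middle of the shutter plate's top, 50 mm above the bench, moves with the shutter. Aluminium plate 54 mm along the slide x 56 mm wide; the bar's centre is 18 mm from here towards the box's +x. Fixed rails on either side stand 52 mm above the bench, 58 mm apart.
- red_shutter (a joint): slide of the shutter along the box's +x: 0 fully shut (plate over the well, bar's centre 18 mm from the well's centre towards the box's +x), 0.056 m fully open; well uncovered from about 0.05. About 1.5 N of friction; stays where it is left. It may start up to 0.012 ajar.
- green_box: bench power box with a green lamp, green push bar and green key, fixed to the bench: grey enclosure 170 x 84 mm, its flat top 46 mm above the bench. Origin: centre of its underside. Its +x runs along its length, the way its shutter opens (away from the robot, give or take 0.35 rad); +z is up. It is to be left alone.
- green_well (a point): centre of the mouth of the green box's well, level with the box's top (origin of the box plus 40 mm along its -x, 46 mm up). The well is square, 44 x 44 mm, sides along the box's axes, walls upright. A closed pair of fingertips fits in.
- green_key_top (a point): centre of the top of the sunken green key: round, 26 mm across, in the middle of the well, its top 26 mm below the well's mouth (20 mm above the bench) when up. It is sprung: 2.4 N starts it, 6 N takes it fully down, and it comes up again by itself.
- green_key (a joint): travel of that key straight down: 0 up, 0.006 m fully down
- green_bar (a point): centre of the top edge of the green push bar that stands upright on the box's sliding dust shutter and moves with it. The bar is 36 mm long across the slide, 12 mm thick along it; its top is 66 mm above the bench, 16 mm above the shutter plate.
- green_plate (a point): middle of the shutter plate's top, 50 mm above the bench, moves with the shutter. Aluminium plate 54 mm along the slide x 56 mm wide; the bar's centre is 18 mm from here towards the box's +x. Fixed rails on either side stand 52 mm above the bench, 58 mm apart.
- green_shutter (a joint): slide of the shutter along the box's +x: 0 fully shut (plate over the well, bar's centre 18 mm from the well's centre towards the box's +x), 0.056 m fully open; well uncovered from about 0.05. About 1.5 N of friction; stays where it is left. It may start up to 0.012 ajar.
- walnut_block: loose sawn walnut block, 27 x 54 x 27 mm; bystander; origin: centre of its underside
- carving: loose small wood relief carving, 59 x 104 x 32 mm; bystander; origin: centre of its underside
- palm_tool_handle: loose pear-shaped wooden tool handle standing upright, 51 mm across, 85 mm high; bystander; origin: centre of its underside
- gauge: loose wooden marking gauge, 44 x 200 x 56 mm; bystander; origin: centre of its underside
- bevel: loose folded sliding bevel, 24 x 125 x 20 mm; bystander; origin: centre of its underside
- brush: loose glue brush lying flat, 18 x 188 x 15 mm; bystander; origin: centre of its underside

How it is judged (in metres and radians):
On the way, in this order (a step that is already met when the one before it is completed fails the run):
1. the red box's shutter is open, its well uncovered (value of joint red_shutter above 0.049 m), for 0.2 s.
2. the red key is pressed down and kept down (value of joint red_key above 0.0045 m), for 2.5 s.
3. the red key is up again and the red shutter shut (value of joint red_key below 0.001 m and value of joint red_shutter below 0.004 m), for 0.2 s.
At the end, for the whole second after the job is handed in: The red shutter is shut to within 4 mm, after the red key was held at least 4.5 mm down for 2.5 s without a break and came up again; the green key is up, the green shutter within 8 mm of where it started, and every loose bystander within 20 mm of where it stood (all of step 3 and value of joint green_key below 0.001 m and distance of green_bar from where it was at the start of the episode below 0.008 m and distance of each of walnut_block, carving, palm_tool_handle, gauge, bevel, brush from where it was at the start of the episode below 0.02 m); the robot touches nothing.
It fails at once if the green key is pressed (value of joint green_key above 0.0015 m).
It fails at once if the green shutter is moved by more than 8 mm (distance of green_bar from where it was at the start of the episode above 0.008 m).
It fails at once if a push bar is gripped (fingers press on both of its faces at once) ((contact force between the fingers and red_shutter_c1 above 1 N and contact force between the fingers and red_shutter_c2 above 1 N) or (contact force between the fingers and green_shutter_c1 above 1 N and contact force between the fingers and green_shutter_c2 above 1 N)).
It fails at once if the power box is pushed with more than 40 N (contact force between any of the fingers, the arm and red_box above 40 N or contact force between any of the fingers, the arm and green_box above 40 N).
It fails at once if a loose thing on the bench is moved or lifted by more than 20 mm (distance of any of walnut_block, carving, palm_tool_handle, gauge, bevel, brush from where it was at the start of the episode above 0.02 m).
It also fails if it takes over 62 s, if anything falls off the work surface, if the arm or the gripper's body presses on something with over 40 N, if the wrist force passes 120 N, or if a joint passes its speed limit or range.

## Robot

A 6-joint arm with a two-finger parallel gripper is mounted at the origin on a cart in front of the work surface, level with it; the furniture and walls round the work are solid. World frame = base frame: x ahead of the robot, y to its left, z up, the work surface at z = 0. Lengths are in mm, angles in rad, forces in N, time in s.
With the tool pointing down it reaches from about 275 to 750 mm from the base axis. Payload 10.2 kg.
Tool frame: the origin (TCP) lies midway between the tips of the shut fingers; the grasp point (between the pads) lies 19 mm behind it; x points along the fingers, y is the direction in which the jaws open and shut, and the axes are right-handed (so a half turn about x gives the same grasp; the last joint's range is limited). The gripper opens to 85 mm and grips with 20 to 120 N. Pads are 22 mm wide; open, the fingers measure 114 mm over their backs; the gripper's body (76 mm by 85 mm) begins 54 mm behind the grasp point. The pads swing forward as they close: fully open they stand 13 mm farther back than shut.
Start: joints at [0.936, 0.313, 1.498, -0, 1.331, -0.223], TCP at [210.149, 481.112, 231.294] pointing down, gripper open.
Joint ranges: [-2.94, 2.94], [-0.97, 2.17], [0.19, 2.56], [-1.23, 4.37], [0.02, 3.11], [-2.88, 2.88]. Speed limits (rad/s): [2.39, 2.39, 3.01, 3.14, 3.14, 3.14].

## Interface

Orientations are given as a unit quaternion [w, x, y, z].
In Python, from rig import sense, capture, get_calibration, finish_job gives the robot as it stands.
- The arm moves only by the tool jog_arm, never from a script. Its argument "increments" is a list of rows, each an object of numbers: "rx", "ry", "rz": the turn, a rotation vector about the tool's x, y, z in rad; "x", "y", "z": the shift along the tool's x, y, z in mm; "hand": the finger opening in mm, from 0 to 85.4. A call has 1 to 5 rows; each row shifts and turns the commanded pose from where the row before left it, along the tool's axes as they then stand; what a row does not reach is not made up. A row lasts 1/8 s, in which the tool goes at most 62.5 mm and 10.7 degrees, less where a joint would pass 70% of its speed; a pose out of reach is approached as far as the arm can. A call with a gripper value outside its range is refused whole. The fingers move at their own pace and stop on an object; "force" is the grip in N (left out, the last holds). Time passes only in rows, so rows that do not move let the fingers close. It gives the time, the measured TCP pose, the force and the opening at its end, in the units of the state.
- sense(): the state, without advancing time (a new reading comes with each control period).
- capture(name): name is "scene" or "side" or "wrist"; returns the picture (420x560x3 uint8, red, green, blue); there is no depth.
- get_calibration(name): a dict with "camera_matrix" (3x3 intrinsics, pixels), "D" ([k1, k2, p1, p2, k3] as OpenCV has them; the pictures are not rectified), "R" (3x3) and "t" (3): a world point X has camera coordinates R X + t; the wrist camera has in their place "T_tool_cam" (4x4, takes a point from camera to tool coordinates, whose origin is the TCP and whose axes are the tool frame's). Camera axes: x right, y down, z forward; pixel columns grow to the right and rows downward; lengths in mm; the calibration is good to about 2 mm. A picture is of the moment at which its call begins: read the wrist's pose just before it. get_calibration takes no time and is no camera call.
- finish_job(): hands the job in, once; it reports no verdict.
The state is a dict: "time_s": time; "joints": joint angles; "dq": joint speeds; "tau": joint torques, N m; "eef_pos": TCP position; "ee_rot": TCP orientation; "force": force on the tool from outside, world axes, zero at the start; "wrist_torque": the same for the moment, N m; "grip_width": opening from 0.0 (shut) to 1.0 (fully open).
Only numpy, scipy, OpenCV 4.12 (cv2) and the standard library are available. Lean on these libraries where they do the work, as an engineer would, in place of code of your own. Each camera call takes 0.05 s, during which the arm holds its last target.

## Working session

There is one attempt and no reset: what is moved stays moved. The work goes in short steps, Python scripts to look and compute and a tool call to move; the robot and the scene stay as the last step left them, time stands still between calls to the robot, and variables do not carry over. Pictures are saved under pics/ and viewed, and the job is handed in when it is done.

Besides the shell and the picture viewer there is one more tool, called after "Request:" by a JSON object that holds its "api" and its "payload". jog_arm: Moves the arm, as the interface text tells. Its arguments: {"type":"object","properties":{"increments":{"type":"array","items":{"type":"object","properties":{"rx":{"type":"number"},"ry":{"type":"number"},"rz":{"type":"number"},"x":{"type":"number"},"y":{"type":"number"},"z":{"type":"number"},"hand":{"type":"number"}}}},"force":{"type":"number"}},"required":["increments"]}

```bash
mkdir -p pics; python3 - <<'E'
from rig import *
import cv2
s=sense();print({k:s[k] for k in('time_s','eef_pos','ee_rot','force','grip_width')})
for n in('scene','side'):
    cv2.imwrite(f'pics/{n}0.png',cv2.cvtColor(capture(n),cv2.COLOR_RGB2BGR));print(n,get_calibration(n))
print(get_calibration('wrist'))
E
```

```text
{'time_s': 0.0, 'eef_pos': array([209.99440814, 480.89823934, 230.74898026]), 'ee_rot': array([ 0.69198855,  0.14416804,  0.69235328, -0.1449633 ]), 'force': array([ 0.85578298,  0.04519817, -0.27522757]), 'grip_width': 0.9967677724114312}
scene {'camera_matrix': array([[460.58133274,   0.        , 279.06749235],
       [  0.        , 460.58133274, 209.7315164 ],
       [  0.        ,   0.        ,   1.        ]]), 'D': array([-0.01724134,  0.        ,  0.        ,  0.        ,  0.        ]), 'R': array([[ 0.45681343, -0.88935136, -0.01938178],
       [-0.67390447, -0.33176303, -0.66014093],
       [ 0.58066708,  0.31462271, -0.75089167]]), 't': array([-358.15152333,  425.5980201 , 1154.85394069])}
side {'camera_matrix': array([[413.06942035,   0.        , 272.85484681],
       [  0.        , 413.06942035, 212.28571541],
       [  0.        ,   0.        ,   1.        ]]), 'D': array([-0.10089592,  0.        ,  0.        ,  0.        ,  0.        ]), 'R': array([[ 0.85002368, -0.52667538,  0.00853179],
       [-0.31924302, -0.52798811, -0.78696407],
       [ 0.41897928,  0.66621438, -0.61693984]]), 't': array([-569.43849866,  196.01843136, 1070.10326464])}
{'camera_matrix': array([[333.64981839,   0.        , 275.85924169],
       [  0.        , 333.64981839, 212.19491394],
       [  0.        ,   0.        ,   1.        ]]), 'D': array([-0.08089508,  0.        ,  0.        ,  0.        ,  0.        ]), 'T_tool_cam': array([[ 6.05625094e-04, -2.66836777e-01,  9.63741546e-01,
        -1.43945866e+02],
       [ 9.99999668e-01, -3.64546922e-04, -7.29344316e-04,
         5.23772206e-01],
       [ 5.45944901e-04,  9.63741667e-01,  2.66836468e-01,
        -6.67144371e+01],
       [ 0.00000000e+00,  0.00000000e+00,  0.00000000e+00,
         1.00000000e+00]])}
```

View pics/scene0.png

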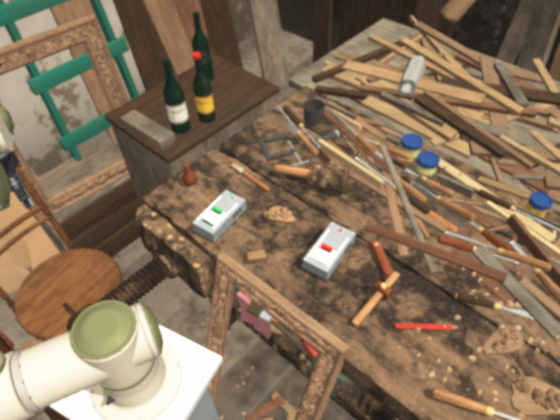

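View pics/side0.png

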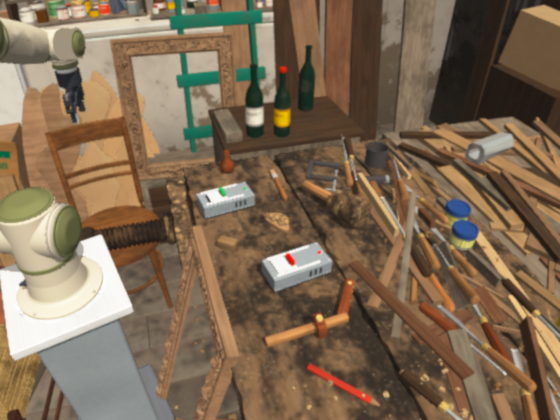

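```bash
python3 - <<'E'
import cv2,numpy as np
a=cv2.imread('pics/scene0.png')[210:290,290:370];b=cv2.imread('pics/side0.png')[235:295,255:340]
cv2.imwrite('pics/c0.png',cv2.resize(a,None,fx=7,fy=7,interpolation=cv2.INTER_CUBIC))
cv2.imwrite('pics/c1.png',cv2.resize(b,None,fx=8,fy=8,interpolation=cv2.INTER_CUBIC))
E
```

```text
(no output)
```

View pics/c0.png

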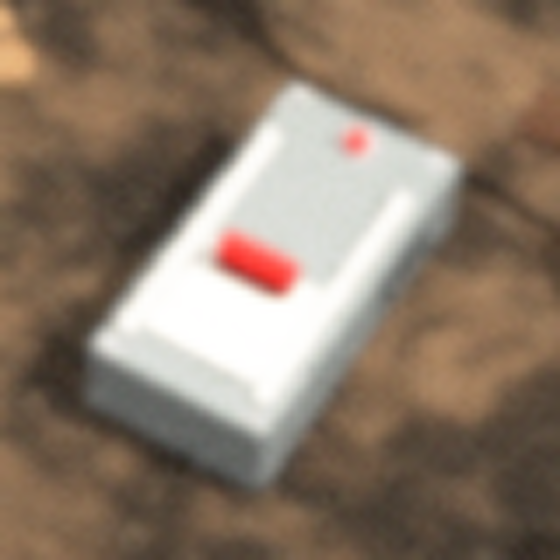

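View pics/c1.png

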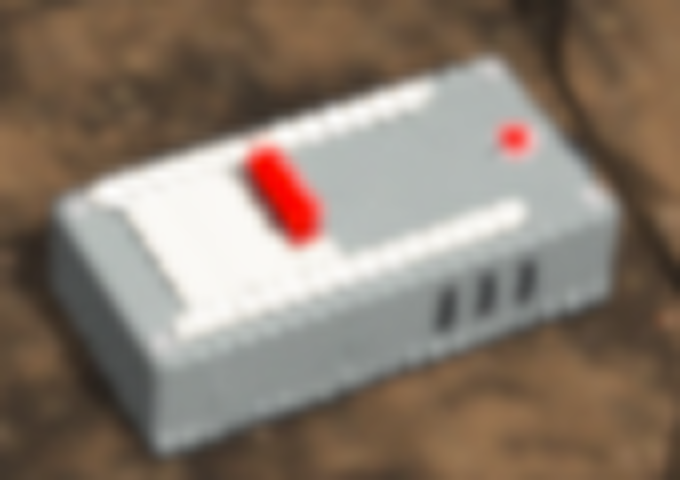

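```bash
cat > h.py <<'E'
import cv2,numpy as np
from scipy.optimize import least_squares
from rig import *
def cal(n,s=None):
    c=get_calibration(n)
    if n=='wrist':
        from scipy.spatial.transform import Rotation as Ro
        q=s['ee_rot'];R=Ro.from_quat([q[1],q[2],q[3],q[0]]).as_matrix();T=np.eye(4);T[:3,:3]=R;T[:3,3]=s['eef_pos']
        M=np.linalg.inv(T@c['T_tool_cam']);return M[:3,:3],M[:3,3],c['camera_matrix'],c['D']
    return c['R'],c['t'],c['camera_matrix'],c['D']
def proj(C,P): return cv2.projectPoints(np.atleast_2d(np.float64(P)),cv2.Rodrigues(C[0])[0],C[1],C[2],C[3])[0][:,0]
def onplane(C,uv,z):
    u=cv2.undistortPoints(np.float64(uv).reshape(-1,1,2),C[2],C[3])[:,0]
    d=np.c_[u,np.ones(len(u))]@C[0];o=-C[0].T@C[1]
    return o+d*((z-o[2])/d[:,2])[:,None]
def box(p,L): c,s=np.cos(p[2]),np.sin(p[2]);L=np.float64(L);return np.c_[p[0]+c*L[:,0]-s*L[:,1],p[1]+s*L[:,0]+c*L[:,1],L[:,2]]
TOP=[[-85,42,46],[-85,-42,46],[85,-42,46],[85,42,46]]
def fit(obs,p0):
    f=lambda p:np.concatenate([(proj(C,box(p,L))-uv).ravel() for C,L,uv in obs])
    return least_squares(f,p0)
E
python3 - <<'E'
from h import *
a=(np.array([[92,345],[265,430],[462,165],[293,82]])+.5)/7-.5+[290,210]
b=(np.array([[58,210],[155,358],[615,205],[492,58]])+.5)/8-.5+[255,235]
Ca,Cb=cal('scene'),cal('side')
print(onplane(Ca,a,46).round(),onplane(Cb,b,46).round())
r=fit([(Ca,TOP,a),(Cb,TOP,b)],[500,0,0]);print(r.x,r.fun.round(1))
for C,o in((Ca,a),(Cb,b)): print(fit([(C,TOP,o)],[500,0,0]).x)
# bar top
ba=(np.array([[258,255]])+.5)/7-.5+[290,210];bb=(np.array([[284,190]])+.5)/8-.5+[255,235]
for C,o in((Ca,ba),(Cb,bb)):
  P=onplane(C,o,64)[0]-[*r.x[:2],0];c,s=np.cos(r.x[2]),np.sin(r.x[2]);print('bar local',P[0]*c+P[1]*s,-P[0]*s+P[1]*c)
# bystander approximate positions
for n,uv in dict(block=(257,256),carv=(281,214),handle=(189,182),gauge1=(398,276),gauge2=(357,322),gh=(383,290),gend=(377,243),gcorner=(225,215),green=(220,215)).items(): print(n,onplane(Ca,uv,20)[0].round())
E
```

```text
[[ 489. -230.   46.]
 [ 482. -310.   46.]
 [ 645. -332.   46.]
 [ 656. -249.   46.]] [[ 489. -236.   46.]
 [ 482. -308.   46.]
 [ 648. -330.   46.]
 [ 656. -250.   46.]]
[ 5.68700247e+02 -2.80324622e+02 -1.14924866e-01] [-0.2 -0.2  0.4  0.9  0.3 -0.8  0.1 -0.5 -1.3 -1.6  0.1  1.3  0.5  0.3
  0.1 -0.6]
[ 5.68188168e+02 -2.80063747e+02 -1.19550031e-01]
[ 5.68989378e+02 -2.80603478e+02 -1.09781207e-01]
bar local -20.158564449046896 1.0160159679183511
bar local -21.052318135464294 -3.8167900622461186
block [454. -96.  20.]
carv [633. -85.  20.]
handle [623. 266.  20.]
gauge1 [ 573. -492.   20.]
gauge2 [ 384. -439.   20.]
gh [ 509. -469.   20.]
gend [ 659. -399.   20.]
gcorner [550.  75.  20.]
green [543.  90.  20.]
```

```bash
python3 - <<'E'
from h import *
Ca,Cb=cal('scene'),cal('side')
def tri(u,v):
    P=[np.c_[C[0],C[1]] for C in(Ca,Cb)]
    n=[cv2.undistortPoints(np.float64(w).reshape(1,1,2),C[2],C[3])[0].T for w,C in((u,Ca),(v,Cb))]
    X=cv2.triangulatePoints(P[0],P[1],n[0],n[1]);return (X[:3]/X[3]).ravel().round()
print(tri((228,258),(200,228)),tri((343,348),(235,352)))
from scipy.spatial.transform import Rotation as Ro
s=sense();q=s['ee_rot'];R=Ro.from_quat([q[1],q[2],q[3],q[0]]).as_matrix();print(R.round(3))
yaw=-.115
# desired: tool x down, tool z along +-box x
for sg in(1,-1):
    z=sg*np.array([np.cos(yaw),np.sin(yaw),0]);x=np.array([0,0,-1.]);D=np.c_[x,np.cross(z,x),z]
    print(D.round(3),Ro.from_matrix(R.T@D).as_rotvec())
d=R.T@(np.array([505,-273,231])-s['eef_pos']);print(d)
E
```

```text
[399. -32.  47.] [ 302. -433.   24.]
[[-0.001  0.4    0.916]
 [-0.001  0.916 -0.4  ]
 [-1.    -0.001 -0.   ]]
[[ 0.     0.115  0.993]
 [ 0.     0.993 -0.115]
 [-1.     0.     0.   ]] [-0.29680613 -0.00040859  0.00107885]
[[ 0.    -0.115 -0.993]
 [ 0.    -0.993  0.115]
 [-1.    -0.    -0.   ]] [2.84478606e+00 1.54590783e-03 5.85475016e-04]
[ 2.92938982e-01 -5.72822198e+02  5.72093701e+02]
```

Request:
{"api": "jog_arm", "payload": {"increments": [{"rx": -0.15,"hand": 0},{"rx": -0.147,"hand": 0},{"hand": 0,"y": -35,"z": 18},{"hand": 0,"y": -35,"z": 18},{"hand": 0,"y": -35,"z": 18}], "force": 20}}

```text
schema error: expected keys rx, ry, rz, x, y, z, hand
```

Request:
{"api": "jog_arm", "payload": {"increments": [{"y": -40,"z": 21},{"y": -40,"z": 21},{"y": -40,"z": 21},{"y": -40,"z": 21},{"y": -40,"z": 21}]}}

```text
schema error: expected keys rx, ry, rz, x, y, z, hand
```

Request:
{"api": "jog_arm", "payload": {"increments": [{"y": -40,"z": 21},{"y": -40,"z": 21},{"y": -40,"z": 21},{"y": -40,"z": 21},{"y": -40,"z": 21}]}}

```text
schema error: expected keys rx, ry, rz, x, y, z, hand
```

Request:
{"api": "jog_arm", "payload": {"increments": [{"rx": -0.15,"ry": 0,"rz": 0,"x": 0,"y": 0,"z": 0,"hand": 0},{"rx": -0.147,"ry": 0,"rz": 0,"x": 0,"y": 0,"z": 0,"hand": 0},{"rx": 0,"ry": 0,"rz": 0,"x": 0,"y": -35,"z": 18,"hand": 0},{"rx": 0,"ry": 0,"rz": 0,"x": 0,"y": -35,"z": 18,"hand": 0},{"rx": 0,"ry": 0,"rz": 0,"x": 0,"y": -35,"z": 18,"hand": 0}], "force": 20}}

```text
time_s: 0.72
eef_pos: [251.9, 369.4, 231.0]
ee_rot: [0.706, 0.04, 0.706, -0.041]
force: [0.8, -0.2, -0.4]
grip_width: -0.005
```

Request:
{"api": "jog_arm", "payload": {"increments": [{"rx": 0,"ry": 0,"rz": 0,"x": 0,"y": -40,"z": 21,"hand": 0},{"rx": 0,"ry": 0,"rz": 0,"x": 0,"y": -40,"z": 21,"hand": 0},{"rx": 0,"ry": 0,"rz": 0,"x": 0,"y": -40,"z": 21,"hand": 0},{"rx": 0,"ry": 0,"rz": 0,"x": 0,"y": -40,"z": 21,"hand": 0},{"rx": 0,"ry": 0,"rz": 0,"x": 0,"y": -40,"z": 21,"hand": 0}]}}

```text
time_s: 1.35
eef_pos: [333.3, 158.5, 231.2]
ee_rot: [0.706, 0.041, 0.706, -0.04]
force: [0.9, 1.3, 0.3]
grip_width: 0.001
```

Request:
{"api": "jog_arm", "payload": {"increments": [{"rx": 0,"ry": 0,"rz": 0,"x": 0,"y": -40,"z": 21,"hand": 0},{"rx": 0,"ry": 0,"rz": 0,"x": 0,"y": -40,"z": 21,"hand": 0},{"rx": 0,"ry": 0,"rz": 0,"x": 0,"y": -40,"z": 21,"hand": 0},{"rx": 0,"ry": 0,"rz": 0,"x": 0,"y": -40,"z": 21,"hand": 0},{"rx": 0,"ry": 0,"rz": 0,"x": 0,"y": -40,"z": 21,"hand": 0}]}}

```text
time_s: 1.98
eef_pos: [414.8, -52.3, 231.2]
ee_rot: [0.706, 0.041, 0.706, -0.041]
force: [0.6, 0.1, -0.0]
grip_width: 0.0
```

Request:
{"api": "jog_arm", "payload": {"increments": [{"rx": 0,"ry": 0,"rz": 0,"x": 10,"y": -40,"z": 21,"hand": 0},{"rx": 0,"ry": 0,"rz": 0,"x": 15,"y": -40,"z": 21,"hand": 0},{"rx": 0,"ry": 0,"rz": 0,"x": 15,"y": -40,"z": 21,"hand": 0},{"rx": 0,"ry": 0,"rz": 0,"x": 15,"y": -40,"z": 21,"hand": 0},{"rx": 0,"ry": 0,"rz": 0,"x": 15,"y": -40,"z": 21,"hand": 0}]}}

```text
time_s: 2.6
eef_pos: [496.2, -262.8, 160.4]
ee_rot: [0.706, 0.041, 0.706, -0.04]
force: [1.0, -0.1, 0.4]
grip_width: 0.001
```

```bash
cat > look.py <<'E'
import sys
from h import *
def look(n,name):
    s=sense();im=cv2.cvtColor(capture(n),cv2.COLOR_RGB2BGR);cv2.imwrite(f'pics/{name}.png',im)
    p=[568.7,-280.3,-.115];c,sn=np.cos(p[2]),np.sin(p[2]);d=s['eef_pos']-[p[0],p[1],0]
    print('t',s['time_s'],'pos',s['eef_pos'].round(1),'local',(c*d[0]+sn*d[1]).round(1),(-sn*d[0]+c*d[1]).round(1),'q',s['ee_rot'].round(4),'F',s['force'].round(2))
    np.savez(f'pics/{name}.npz',eef_pos=s['eef_pos'],ee_rot=s['ee_rot'])
look(*sys.argv[1:3])
E
python3 look.py wrist w1
```

```text
t 2.6 pos [ 496.2 -262.8  160.4] local -74.0 9.0 q [ 0.7058  0.0408  0.7061 -0.0405] F [ 0.97 -0.06  0.42]
```

View pics/w1.png

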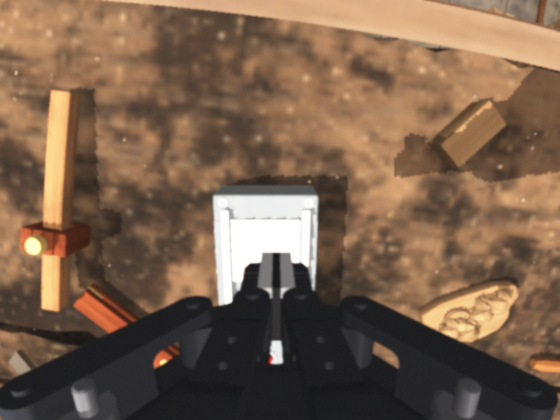

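Request:
{"api": "jog_arm", "payload": {"increments": [{"rx": 0,"ry": 0,"rz": 0,"x": 0,"y": -9,"z": 40,"hand": 0},{"rx": 0,"ry": 0,"rz": 0,"x": 0,"y": 0,"z": 40,"hand": 0},{"rx": 0,"ry": 0,"rz": 0,"x": 0,"y": 0,"z": 0,"hand": 0}]}}

```text
time_s: 3.02
eef_pos: [575.6, -279.4, 160.0]
ee_rot: [0.706, 0.04, 0.706, -0.04]
force: [0.1, 0.3, -1.0]
grip_width: -0.001
```

```bash
python3 look.py wrist w2; python3 -c "
import cv2
cv2.imwrite('pics/w2c.png',cv2.resize(cv2.imread('pics/w2.png')[60:270,180:360],None,fx=3,fy=2.8571,interpolation=2))"
```

```text
t 3.025 pos [ 575.6 -279.4  160. ] local 6.7 1.7 q [ 0.7057  0.0404  0.7063 -0.0399] F [ 0.12  0.33 -0.96]
```

View pics/w2c.png

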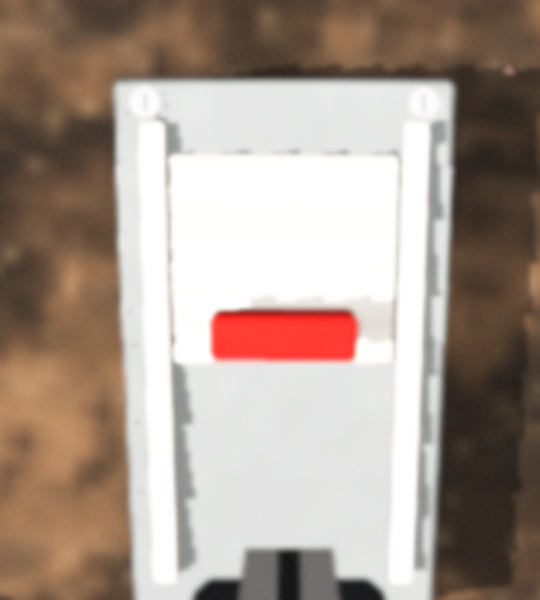

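```bash
python3 - <<'E'
from h import *
s=np.load('pics/w2.npz');C=cal('wrist',s)
f=lambda p:(np.array(p)+.5)/[3,600/210]-.5+[180,60]
o=f([[455,80],[115,80],[435,600],[133,600]])
P=onplane(C,o,46);print(P.round(1))
pl=onplane(C,f([[398,155],[170,155],[175,362],[392,362]]),50);print('plate',pl.round(1),pl.mean(0))
b=onplane(C,f([[213,335],[356,335]]),66);bb=onplane(C,f([[284,360],[284,312]]),66);print('bar',b.round(1),bb.round(1))
d1=P[0]-P[1];d2=pl[2]-pl[1]+pl[3]-pl[0];d3=P[2]-P[0]+P[3]-P[1]
print('yaw',np.arctan2(-d1[0],d1[1]),np.arctan2(d2[1],d2[0]),np.arctan2(d3[1],d3[0]))
yaw=-.115;u=np.array([np.cos(yaw),np.sin(yaw),0]);v=np.array([-u[1],u[0],0])
m=(P[0]+P[1])/2;c=m+85*u;c[2]=0;print('centre',c)
for n,q in(('plate',pl.mean(0)),('bar',b.mean(0)),('bb',bb[0]),('bb',bb[1])): print(n,(q-c)@u,(q-c)@v)
E
```

```text
[[ 490.4 -228.3   46. ]
 [ 480.9 -311.3   46. ]
 [ 635.  -244.5   46. ]
 [ 625.3 -329.1   46. ]]
plate [[ 507.7 -244.4   50. ]
 [ 501.3 -300.    50. ]
 [ 555.2 -306.4   50. ]
 [ 561.6 -250.8   50. ]] [ 531.43938915 -275.40676136   50.        ]
bar [[ 546.5 -294.2   66. ]
 [ 550.4 -260.1   66. ]] [[ 554.8 -278.    66. ]
 [ 542.7 -276.6   66. ]]
yaw -0.11448645388332945 -0.11773093151372507 -0.11711262671099795
centre [ 570.05919159 -279.56232004    0.        ]
plate -38.841546919147696 -0.30338411402028825
bar -21.715526564040594 -0.051939048699832444
bb -15.306720592590118 -0.1734160757876593
bb -27.519488802428455 -0.16837631509617773
```

Request:
{"api": "jog_arm", "payload": {"increments": [{"rx": 0,"ry": 0,"rz": 0,"x": 0,"y": -1,"z": -28,"hand": 0},{"rx": 0,"ry": 0,"rz": 0,"x": 0,"y": 0,"z": -28,"hand": 0},{"rx": 0,"ry": 0,"rz": 0,"x": 45,"y": 0,"z": 0,"hand": 0},{"rx": 0,"ry": 0,"rz": 0,"x": 45,"y": 0,"z": 0,"hand": 0},{"rx": 0,"ry": 0,"rz": 0,"x": 12,"y": 0,"z": 0,"hand": 0}]}}

```text
time_s: 3.7
eef_pos: [516.9, -273.3, 57.3]
ee_rot: [0.705, 0.042, 0.707, -0.04]
force: [1.1, -0.4, 0.1]
grip_width: 0.007
```

```bash
sed -i 's/568.7,-280.3,-.115/569.8,-279.8,-.116/' look.py; python3 look.py side s1;python3 look.py wrist w3; python3 -c "
import cv2
cv2.imwrite('pics/s1c.png',cv2.resize(cv2.imread('pics/s1.png')[190:300,230:350],None,fx=5,fy=5,interpolation=2))"
```

```text
t 3.7 pos [ 516.9 -273.3   57.3] local -53.3 0.4 q [ 0.7046  0.0416  0.7073 -0.0398] F [ 1.13 -0.44  0.09]
t 3.75 pos [ 517.3 -273.5   57.5] local -52.9 0.2 q [ 0.7048  0.0414  0.707  -0.0399] F [ 0.01 -1.33 -0.98]
```

View pics/s1c.png

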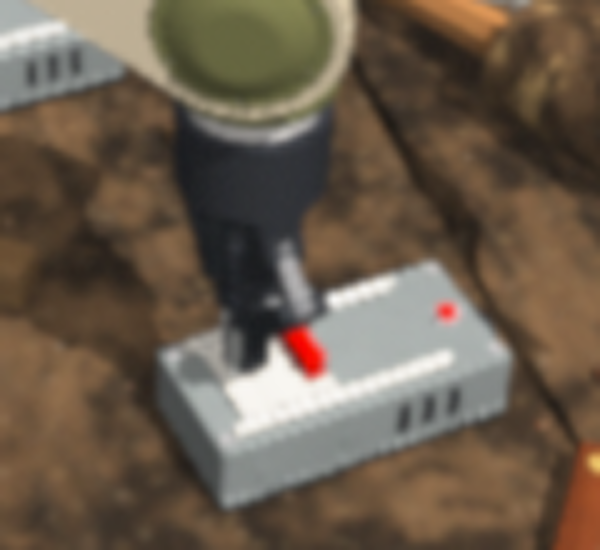

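View pics/w3.png

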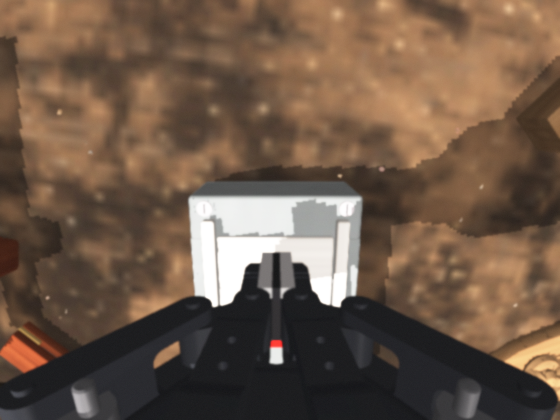

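Request:
{"api": "jog_arm", "payload": {"increments": [{"rx": 0,"ry": 0,"rz": 0,"x": 0,"y": 0,"z": 8,"hand": 0},{"rx": 0,"ry": 0,"rz": 0,"x": 0,"y": 0,"z": 8,"hand": 0},{"rx": 0,"ry": 0,"rz": 0,"x": 0,"y": 0,"z": 8,"hand": 0},{"rx": 0,"ry": 0,"rz": 0,"x": 0,"y": 0,"z": 8,"hand": 0},{"rx": 0,"ry": 0,"rz": 0,"x": 0,"y": 0,"z": 8,"hand": 0}]}}

```text
time_s: 4.42
eef_pos: [559.0, -278.8, 59.3]
ee_rot: [0.706, 0.041, 0.706, -0.041]
force: [-1.7, 0.1, 1.0]
grip_width: -0.003
```

Request:
{"api": "jog_arm", "payload": {"increments": [{"rx": 0,"ry": 0,"rz": 0,"x": 0,"y": 0,"z": 8,"hand": 0},{"rx": 0,"ry": 0,"rz": 0,"x": 0,"y": 0,"z": 8,"hand": 0},{"rx": 0,"ry": 0,"rz": 0,"x": 0,"y": 0,"z": 8,"hand": 0},{"rx": 0,"ry": 0,"rz": 0,"x": 0,"y": 0,"z": 2,"hand": 0}]}}

```text
time_s: 4.92
eef_pos: [584.7, -281.8, 59.1]
ee_rot: [0.706, 0.04, 0.706, -0.04]
force: [-2.4, -0.8, 0.7]
grip_width: -0.001
```

```bash
python3 look.py side s2; python3 -c "
import cv2
cv2.imwrite('pics/s2c.png',cv2.resize(cv2.imread('pics/s2.png')[190:300,230:350],None,fx=5,fy=5,interpolation=2))"
```

```text
t 4.925 pos [ 584.7 -281.8   59.1] local 15.0 -0.2 q [ 0.706   0.0405  0.7059 -0.0405] F [-2.44 -0.79  0.72]
```

View pics/s2c.png

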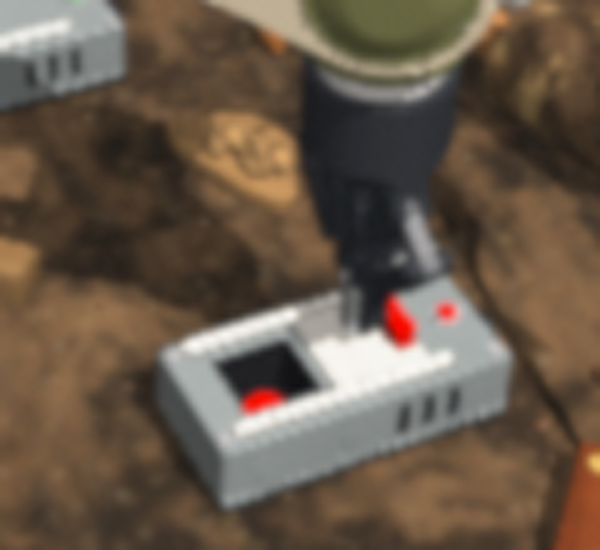

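Request:
{"api": "jog_arm", "payload": {"increments": [{"rx": 0,"ry": 0,"rz": 0,"x": 0,"y": 0,"z": 2,"hand": 0},{"rx": 0,"ry": 0,"rz": 0,"x": 0,"y": 0,"z": 1,"hand": 0},{"rx": 0,"ry": 0,"rz": 0,"x": 0,"y": 0,"z": 0,"hand": 0}]}}

```text
time_s: 5.35
eef_pos: [586.0, -281.9, 59.1]
ee_rot: [0.705, 0.041, 0.707, -0.04]
force: [-7.8, 1.9, 2.2]
grip_width: -0.002
```

Request:
{"api": "jog_arm", "payload": {"increments": [{"rx": 0,"ry": 0,"rz": 0,"x": 0,"y": 0,"z": -8,"hand": 0},{"rx": 0,"ry": 0,"rz": 0,"x": -25,"y": 0,"z": -5,"hand": 0},{"rx": 0,"ry": 0,"rz": 0,"x": 0,"y": 0,"z": -22,"hand": 0},{"rx": 0,"ry": 0,"rz": 0,"x": 0,"y": 0,"z": -22,"hand": 0},{"rx": 0,"ry": 0,"rz": 0,"x": 0,"y": 0,"z": 0,"hand": 0}]}}

```text
time_s: 5.98
eef_pos: [529.9, -275.5, 84.6]
ee_rot: [0.706, 0.041, 0.706, -0.041]
force: [0.8, -0.5, 0.2]
grip_width: -0.002
```

```bash
python3 look.py wrist w4; python3 look.py side s3; python3 -c "
import cv2
cv2.imwrite('pics/s3c.png',cv2.resize(cv2.imread('pics/s3.png')[190:300,230:350],None,fx=5,fy=5,interpolation=2))"
```

```text
t 5.975 pos [ 529.9 -275.5   84.6] local -40.1 -0.4 q [ 0.7061  0.0409  0.7058 -0.0409] F [ 0.83 -0.53  0.19]
t 6.025 pos [ 530.7 -275.7   84.7] local -39.3 -0.5 q [ 0.7063  0.0407  0.7056 -0.0409] F [ 0.11 -0.02  0.13]
```

View pics/s3c.png

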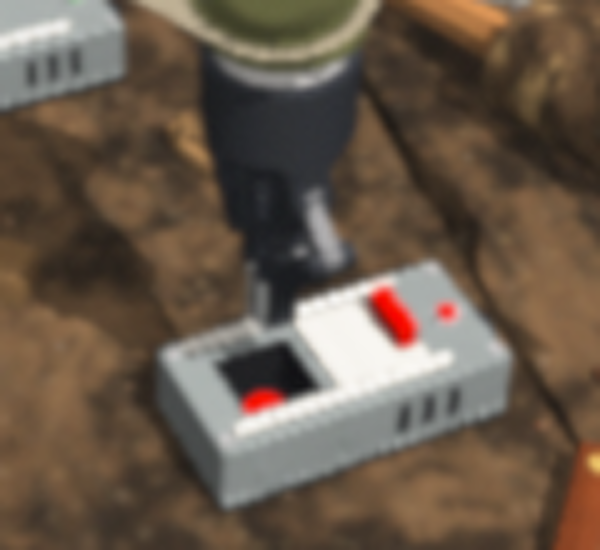

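View pics/w4.png

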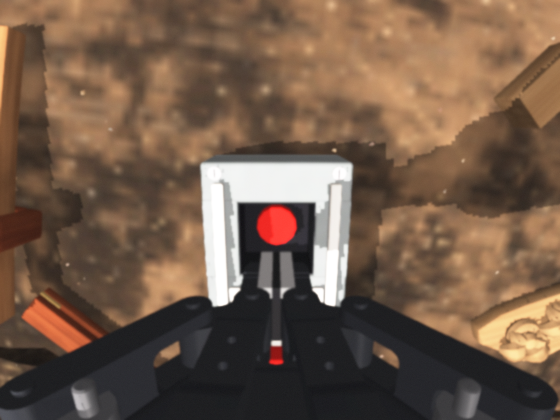

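```bash
python3 - <<'E'
from h import *
s=np.load('pics/w4.npz');C=cal('wrist',s)
p=[569.8,-279.8,-.116];c,sn=np.cos(p[2]),np.sin(p[2])
def l(uv,z):
    d=onplane(C,[uv],z)[0]-[p[0],p[1],0];return (c*d[0]+sn*d[1]).round(1),(-sn*d[0]+c*d[1]).round(1)
print('key',l((277,225.5),20),'near edge L/R',l((238,203),46),l((315,203),46))
d=s['eef_pos']-[p[0],p[1],0];print('tcp',c*d[0]+sn*d[1],-sn*d[0]+c*d[1])
E
```

```text
key (np.float64(-39.9), np.float64(0.5)) near edge L/R (np.float64(-61.6), np.float64(-21.6)) (np.float64(-61.6), np.float64(21.8))
tcp -40.128166935079925 -0.37843899325754915
```

Request:
{"api": "jog_arm", "payload": {"increments": [{"rx": 0,"ry": 0,"rz": 0,"x": 20,"y": 0.5,"z": 0,"hand": 0},{"rx": 0,"ry": 0,"rz": 0,"x": 15,"y": 0,"z": 0,"hand": 0},{"rx": 0,"ry": 0,"rz": 0,"x": 15,"y": 0,"z": 0,"hand": 0},{"rx": 0,"ry": 0,"rz": 0,"x": 12,"y": 0,"z": 0,"hand": 0},{"rx": 0,"ry": 0,"rz": 0,"x": 0,"y": 0,"z": 0,"hand": 0}]}}

```text
time_s: 6.7
eef_pos: [530.5, -274.9, 21.5]
ee_rot: [0.706, 0.041, 0.706, -0.04]
force: [-0.4, -0.3, 0.8]
grip_width: 0.001
```

Request:
{"api": "jog_arm", "payload": {"increments": [{"rx": 0,"ry": 0,"rz": 0,"x": 3,"y": 0,"z": 0,"hand": 0},{"rx": 0,"ry": 0,"rz": 0,"x": 2,"y": 0,"z": 0,"hand": 0},{"rx": 0,"ry": 0,"rz": 0,"x": 2,"y": 0,"z": 0,"hand": 0},{"rx": 0,"ry": 0,"rz": 0,"x": 0,"y": 0,"z": 0,"hand": 0}]}}

```text
time_s: 7.2
eef_pos: [531.0, -275.4, 15.8]
ee_rot: [0.706, 0.04, 0.706, -0.041]
force: [1.2, -0.6, 4.7]
grip_width: 0.002
```

Request:
{"api": "jog_arm", "payload": {"increments": [{"rx": 0,"ry": 0,"rz": 0,"x": 2,"y": 0,"z": 0,"hand": 0},{"rx": 0,"ry": 0,"rz": 0,"x": 1,"y": 0,"z": 0,"hand": 0},{"rx": 0,"ry": 0,"rz": 0,"x": 0,"y": 0,"z": 0,"hand": 0}]}}

```text
time_s: 7.58
eef_pos: [531.0, -275.4, 13.9]
ee_rot: [0.706, 0.04, 0.706, -0.041]
force: [-4.2, 1.7, 16.4]
grip_width: 0.002
```

Request:
{"api": "jog_arm", "payload": {"increments": [{"rx": 0,"ry": 0,"rz": 0,"x": 0,"y": 0,"z": 0,"hand": 0},{"rx": 0,"ry": 0,"rz": 0,"x": 0,"y": 0,"z": 0,"hand": 0},{"rx": 0,"ry": 0,"rz": 0,"x": 0,"y": 0,"z": 0,"hand": 0},{"rx": 0,"ry": 0,"rz": 0,"x": 0,"y": 0,"z": 0,"hand": 0},{"rx": 0,"ry": 0,"rz": 0,"x": 0,"y": 0,"z": 0,"hand": 0}]}}

```text
time_s: 8.2
eef_pos: [531.1, -275.4, 14.0]
ee_rot: [0.706, 0.04, 0.706, -0.041]
force: [-3.5, 2.6, 15.2]
grip_width: -0.0
```

Request:
{"api": "jog_arm", "payload": {"increments": [{"rx": 0,"ry": 0,"rz": 0,"x": 0,"y": 0,"z": 0,"hand": 0},{"rx": 0,"ry": 0,"rz": 0,"x": 0,"y": 0,"z": 0,"hand": 0},{"rx": 0,"ry": 0,"rz": 0,"x": 0,"y": 0,"z": 0,"hand": 0},{"rx": 0,"ry": 0,"rz": 0,"x": 0,"y": 0,"z": 0,"hand": 0},{"rx": 0,"ry": 0,"rz": 0,"x": 0,"y": 0,"z": 0,"hand": 0}]}}

```text
time_s: 8.82
eef_pos: [531.0, -275.4, 14.0]
ee_rot: [0.706, 0.04, 0.706, -0.041]
force: [-3.6, 2.4, 15.2]
grip_width: -0.004
```

Request:
{"api": "jog_arm", "payload": {"increments": [{"rx": 0,"ry": 0,"rz": 0,"x": 0,"y": 0,"z": 0,"hand": 0},{"rx": 0,"ry": 0,"rz": 0,"x": 0,"y": 0,"z": 0,"hand": 0},{"rx": 0,"ry": 0,"rz": 0,"x": 0,"y": 0,"z": 0,"hand": 0},{"rx": 0,"ry": 0,"rz": 0,"x": 0,"y": 0,"z": 0,"hand": 0},{"rx": 0,"ry": 0,"rz": 0,"x": 0,"y": 0,"z": 0,"hand": 0}]}}

```text
time_s: 9.45
eef_pos: [531.1, -275.4, 14.0]
ee_rot: [0.706, 0.04, 0.706, -0.041]
force: [-3.7, 2.3, 15.9]
grip_width: -0.003
```

Request:
{"api": "jog_arm", "payload": {"increments": [{"rx": 0,"ry": 0,"rz": 0,"x": 0,"y": 0,"z": 0,"hand": 0},{"rx": 0,"ry": 0,"rz": 0,"x": 0,"y": 0,"z": 0,"hand": 0},{"rx": 0,"ry": 0,"rz": 0,"x": 0,"y": 0,"z": 0,"hand": 0},{"rx": 0,"ry": 0,"rz": 0,"x": 0,"y": 0,"z": 0,"hand": 0},{"rx": 0,"ry": 0,"rz": 0,"x": 0,"y": 0,"z": 0,"hand": 0}]}}

```text
time_s: 10.07
eef_pos: [531.0, -275.4, 13.9]
ee_rot: [0.706, 0.04, 0.706, -0.041]
force: [-3.1, 2.8, 16.1]
grip_width: -0.002
```

Request:
{"api": "jog_arm", "payload": {"increments": [{"rx": 0,"ry": 0,"rz": 0,"x": 0,"y": 0,"z": 0,"hand": 0},{"rx": 0,"ry": 0,"rz": 0,"x": 0,"y": 0,"z": 0,"hand": 0},{"rx": 0,"ry": 0,"rz": 0,"x": 0,"y": 0,"z": 0,"hand": 0},{"rx": 0,"ry": 0,"rz": 0,"x": 0,"y": 0,"z": 0,"hand": 0},{"rx": 0,"ry": 0,"rz": 0,"x": 0,"y": 0,"z": 0,"hand": 0}]}}

```text
time_s: 10.7
eef_pos: [531.0, -275.4, 13.9]
ee_rot: [0.706, 0.04, 0.706, -0.041]
force: [-3.1, 1.5, 15.3]
grip_width: -0.0
```

Request:
{"api": "jog_arm", "payload": {"increments": [{"rx": 0,"ry": 0,"rz": 0,"x": 0,"y": 0,"z": 0,"hand": 0},{"rx": 0,"ry": 0,"rz": 0,"x": 0,"y": 0,"z": 0,"hand": 0},{"rx": 0,"ry": 0,"rz": 0,"x": 0,"y": 0,"z": 0,"hand": 0}]}}

```text
time_s: 11.08
eef_pos: [531.0, -275.4, 13.9]
ee_rot: [0.706, 0.04, 0.706, -0.041]
force: [-3.6, 3.0, 15.4]
grip_width: -0.001
```

Request:
{"api": "jog_arm", "payload": {"increments": [{"rx": 0,"ry": 0,"rz": 0,"x": -12,"y": 0,"z": 0,"hand": 0},{"rx": 0,"ry": 0,"rz": 0,"x": -25,"y": 0,"z": 0,"hand": 0},{"rx": 0,"ry": 0,"rz": 0,"x": -45,"y": 0,"z": 0,"hand": 0},{"rx": 0,"ry": 0,"rz": 0,"x": 0,"y": 0,"z": 0,"hand": 0}]}}

```text
time_s: 11.58
eef_pos: [531.7, -275.9, 97.4]
ee_rot: [0.708, 0.039, 0.704, -0.042]
force: [0.7, 0.2, -0.9]
grip_width: 0.001
```

Request:
{"api": "jog_arm", "payload": {"increments": [{"rx": 0,"ry": 0,"rz": 0,"x": 0,"y": 0,"z": 34,"hand": 0},{"rx": 0,"ry": 0,"rz": 0,"x": 0,"y": 0,"z": 34,"hand": 0},{"rx": 0,"ry": 0,"rz": 0,"x": 0,"y": 0,"z": 30,"hand": 0},{"rx": 0,"ry": 0,"rz": 0,"x": 0,"y": 0,"z": 0,"hand": 0}]}}

```text
time_s: 12.08
eef_pos: [628.4, -285.8, 92.2]
ee_rot: [0.705, 0.041, 0.707, -0.04]
force: [0.5, -0.2, 0.3]
grip_width: -0.005
```

```bash
python3 look.py wrist w5; python3 look.py side s4; python3 -c "
import cv2
cv2.imwrite('pics/s4c.png',cv2.resize(cv2.imread('pics/s4.png')[190:300,230:350],None,fx=5,fy=5,interpolation=2))"
```

```text
t 12.075 pos [ 628.4 -285.8   92.2] local 58.9 0.9 q [ 0.7053  0.0406  0.7066 -0.0398] F [ 0.48 -0.21  0.33]
t 12.125 pos [ 627.6 -285.8   92.5] local 58.1 0.7 q [ 0.7051  0.0408  0.7068 -0.0399] F [ 0.44  0.34 -0.06]
```

View pics/s4c.png

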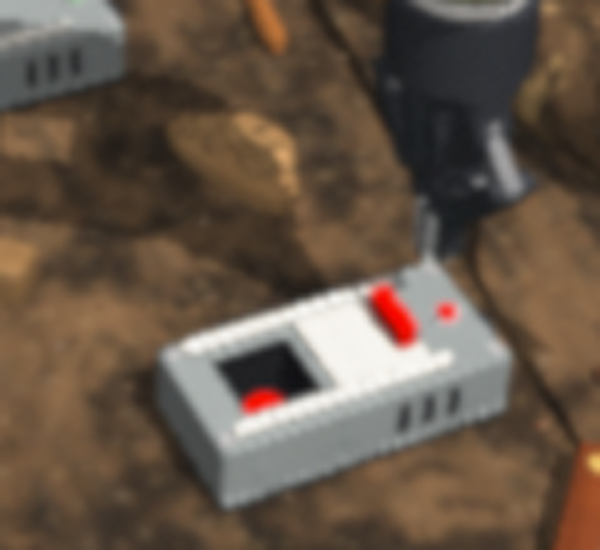

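View pics/w5.png

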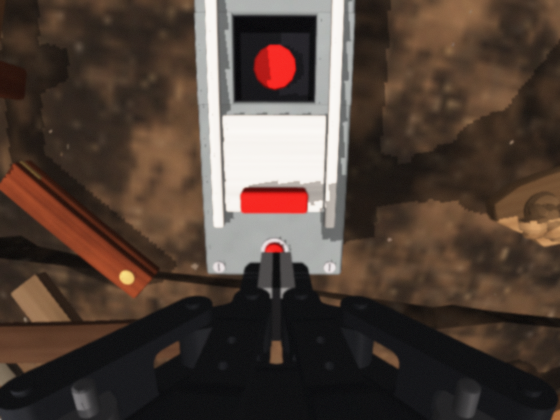

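```bash
python3 - <<'E'
from h import *
s=np.load('pics/w5.npz');C=cal('wrist',s)
p=[569.8,-279.8,-.116];c,sn=np.cos(p[2]),np.sin(p[2])
def l(uv,z):
    d=onplane(C,[uv],z)[0]-[p[0],p[1],0];return (c*d[0]+sn*d[1]).round(1),(-sn*d[0]+c*d[1]).round(1)
print('bar far',l((275,213),66),'near',l((275,188),66),'lamp near edge',l((274,241),46),l((274,241),52))
Cb=cal('side')
uv=(np.array([447,311])+.5)/5-.5+[230,190]
for z in(46,50,54,58):
    d=onplane(Cb,[uv],z)[0]-[p[0],p[1],0];print(z,(c*d[0]+sn*d[1]).round(1),(-sn*d[0]+c*d[1]).round(1))
E
```

```text
bar far (np.float64(39.8), np.float64(0.5)) near (np.float64(26.3), np.float64(0.5)) lamp near edge (np.float64(63.0), np.float64(-0.1)) (np.float64(60.7), np.float64(-0.1))
46 69.6 1.1
50 67.2 -2.4
54 64.8 -6.0
58 62.4 -9.5
```

Request:
{"api": "jog_arm", "payload": {"increments": [{"rx": 0,"ry": 0,"rz": 0,"x": 20,"y": -0.5,"z": 0,"hand": 0},{"rx": 0,"ry": 0,"rz": 0,"x": 12,"y": 0,"z": 0,"hand": 0},{"rx": 0,"ry": 0,"rz": 0,"x": 0,"y": 0,"z": 0,"hand": 0}]}}

```text
time_s: 12.55
eef_pos: [627.0, -286.5, 60.6]
ee_rot: [0.705, 0.041, 0.707, -0.04]
force: [-0.2, -0.8, 0.8]
grip_width: -0.002
```

Request:
{"api": "jog_arm", "payload": {"increments": [{"rx": 0,"ry": 0,"rz": 0,"x": 1,"y": 0,"z": -7,"hand": 0},{"rx": 0,"ry": 0,"rz": 0,"x": 1,"y": 0,"z": -7,"hand": 0},{"rx": 0,"ry": 0,"rz": 0,"x": 0,"y": 0,"z": -8,"hand": 0},{"rx": 0,"ry": 0,"rz": 0,"x": 0,"y": 0,"z": -8,"hand": 0},{"rx": 0,"ry": 0,"rz": 0,"x": 0,"y": 0,"z": -8,"hand": 0}]}}

```text
time_s: 13.18
eef_pos: [589.7, -282.5, 60.6]
ee_rot: [0.706, 0.04, 0.706, -0.041]
force: [1.5, 0.2, 1.8]
grip_width: 0.001
```

Request:
{"api": "jog_arm", "payload": {"increments": [{"rx": 0,"ry": 0,"rz": 0,"x": 0,"y": 0,"z": -8,"hand": 0},{"rx": 0,"ry": 0,"rz": 0,"x": 0,"y": 0,"z": -8,"hand": 0},{"rx": 0,"ry": 0,"rz": 0,"x": 0,"y": 0,"z": -4,"hand": 0},{"rx": 0,"ry": 0,"rz": 0,"x": 0,"y": 0,"z": 0,"hand": 0}]}}

```text
time_s: 13.68
eef_pos: [569.8, -280.0, 60.1]
ee_rot: [0.706, 0.041, 0.706, -0.04]
force: [-0.2, -0.0, 0.6]
grip_width: -0.001
```

```bash
python3 look.py wrist w6
```

```text
t 13.675 pos [ 569.8 -280.    60.1] local 0.1 -0.2 q [ 0.7056  0.0407  0.7063 -0.0404] F [-0.17 -0.01  0.6 ]
```

View pics/w6.png

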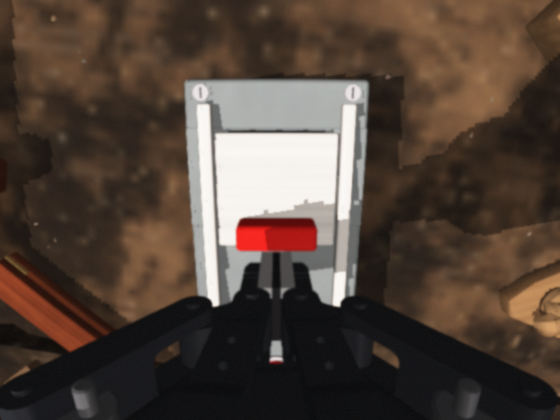

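Request:
{"api": "jog_arm", "payload": {"increments": [{"rx": 0,"ry": 0,"rz": 0,"x": 0,"y": 0,"z": -3,"hand": 0},{"rx": 0,"ry": 0,"rz": 0,"x": 0,"y": 0,"z": -2,"hand": 0},{"rx": 0,"ry": 0,"rz": 0,"x": 0,"y": 0,"z": 0,"hand": 0}]}}

```text
time_s: 14.1
eef_pos: [565.1, -279.5, 60.2]
ee_rot: [0.706, 0.041, 0.706, -0.041]
force: [-0.5, 0.0, 0.8]
grip_width: 0.002
```

Request:
{"api": "jog_arm", "payload": {"increments": [{"rx": 0,"ry": 0,"rz": 0,"x": 0,"y": 0,"z": -1.5,"hand": 0},{"rx": 0,"ry": 0,"rz": 0,"x": 0,"y": 0,"z": 0,"hand": 0}]}}

```text
time_s: 14.35
eef_pos: [563.9, -279.4, 60.3]
ee_rot: [0.706, 0.041, 0.706, -0.041]
force: [1.2, -0.0, -1.1]
grip_width: -0.005
```

```bash
python3 look.py wrist w7
```

```text
t 14.35 pos [ 563.9 -279.4   60.3] local -5.9 -0.3 q [ 0.706   0.0406  0.7059 -0.0406] F [ 1.25 -0.04 -1.06]
```

View pics/w7.png

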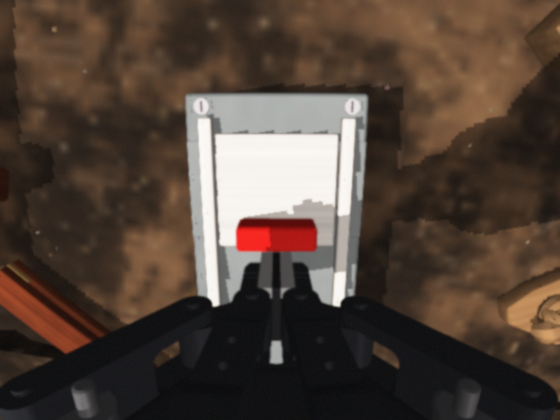

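Request:
{"api": "jog_arm", "payload": {"increments": [{"rx": 0,"ry": 0,"rz": 0,"x": 0,"y": 0,"z": -1,"hand": 0},{"rx": 0,"ry": 0,"rz": 0,"x": 0,"y": 0,"z": -1,"hand": 0},{"rx": 0,"ry": 0,"rz": 0,"x": 0,"y": 0,"z": 0,"hand": 0}]}}

```text
time_s: 14.78
eef_pos: [563.6, -279.4, 60.6]
ee_rot: [0.708, 0.04, 0.704, -0.041]
force: [11.1, -1.3, -5.3]
grip_width: -0.003
```

Request:
{"api": "jog_arm", "payload": {"increments": [{"rx": 0,"ry": 0,"rz": 0,"x": 0,"y": 0,"z": 5,"hand": 0},{"rx": 0,"ry": 0,"rz": 0,"x": 0,"y": 0,"z": 6,"hand": 0},{"rx": 0,"ry": 0,"rz": 0,"x": -50,"y": 0,"z": 0,"hand": 0},{"rx": 0,"ry": 0,"rz": 0,"x": -55,"y": 0,"z": 0,"hand": 0},{"rx": 0,"ry": 0,"rz": 0,"x": 0,"y": 0,"z": 0,"hand": 0}]}}

```text
time_s: 15.4
eef_pos: [574.3, -281.5, 170.1]
ee_rot: [0.708, 0.039, 0.704, -0.042]
force: [0.4, 0.1, -0.1]
grip_width: -0.003
```

```bash
python3 look.py wrist w8;python3 look.py scene e1; python3 -c "
import cv2
cv2.imwrite('pics/w8c.png',cv2.resize(cv2.imread('pics/w8.png')[60:270,180:360],None,fx=3,fy=2.8571,interpolation=2))"
```

```text
t 15.4 pos [ 574.3 -281.5  170.1] local 4.7 -1.1 q [ 0.7083  0.0388  0.7035 -0.0422] F [ 0.45  0.07 -0.13]
t 15.45 pos [ 573.3 -280.8  167. ] local 3.6 -0.6 q [ 0.7068  0.0399  0.7051 -0.0412] F [ 0.83  0.07 -1.75]
```

View pics/w8c.png

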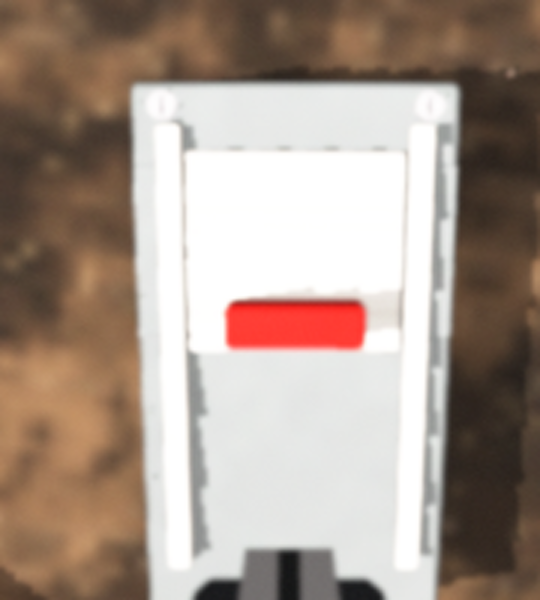

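View pics/e1.png

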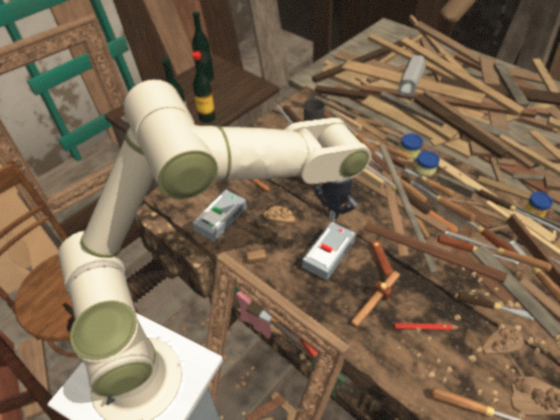

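Request:
{"api": "jog_arm", "payload": {"increments": [{"rx": 0,"ry": 0,"rz": 0,"x": 0,"y": 0,"z": 0,"hand": 0},{"rx": 0,"ry": 0,"rz": 0,"x": 0,"y": 0,"z": 0,"hand": 0},{"rx": 0,"ry": 0,"rz": 0,"x": 0,"y": 0,"z": 0,"hand": 0}]}}

```text
time_s: 15.88
eef_pos: [572.7, -280.4, 164.7]
ee_rot: [0.706, 0.041, 0.706, -0.04]
force: [-0.8, -0.4, -0.2]
grip_width: 0.0
```

```bash
python3 -c "
from rig import *
print(finish_job())"
```

```text
the job is handed in; nothing more can be done
None
```

I did the whole sequence with the fingers shut and handed the job in at about 16 s; no verdict is reported, so these are my own checks:

- **Shutter opened:** I pushed the red bar until it met its end stop at about 8 N. The pictures showed the well fully uncovered.
- **Key pressed:** I held the red key down for about 3.5 s at 15–16 N. The fingertip stayed at 13.9–14.0 mm above the bench, which is the key's fully-down height.
- **Key released:** After I lifted out, the key looked up in the pictures.
- **Shutter shut:** I pushed the bar back until it met its closed stop at about 11 N. In the last wrist picture the plate sits slightly further shut than at the start.
- **Everything else:** In the last scene picture the green box and the loose things I could see looked unmoved. I judged this by eye, and the arm hides part of that view. The arm was clear of everything when I handed in.

None of these checks failed or disagreed.

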